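# Clear the registration board and hold the printing block in its corner

### The job

Take the black-handled scraper and use it (not your fingers, nor the printing block) to sweep all three loose chips off the registration board onto the table, then stand the scraper back on the table, clear of the board, and let go of it. Then take the printing block by its handle, lay it flat on the board with its long side along the yellow fence, and press it into the corner so that it touches the yellow and the blue fence at once; finish while still holding it pressed there. Leave the markers, ink tin, tape, roller and brush mug alone.

Things in the scene. Friction and masses are not known exactly. Their poses are not given: they have to be found in the camera images.
- board: Registration board fixed to the table: plywood, 220 x 220 mm, 18 mm thick, so its bed is 18 mm above the table. Origin at the centre of its underside, x and y along its edges, z up. Its +x and +y edges carry the fences, its -x and -y edges are open. The fences' inner faces lie at x = +90 mm and y = +90 mm; their corner is at (+90, +90). Turned up to 0.35 rad from the world axes.
- side_fence: Yellow fence fixed along the board's +y edge: 220 mm long (along x), 20 mm wide, 16 mm high above the bed. Origin at the centre of its underside, on the bed, at (0, +100, +18) mm in the board's frame. Same axes as the board.
- end_fence: Blue fence fixed along the board's +x edge: 160 mm long (along y), 20 mm wide, 16 mm high above the bed. Origin at the centre of its underside, on the bed, at (+100, +10, +18) mm in the board's frame. Same axes as the board.
- block: Printing block, standing on the table left or right of the board: pale wood 100 (x) x 80 (y) x 22 mm high with a red sole, and a brown wooden handle on top, 60 (x) x 24 (y) mm, from 22 to 62 mm above the underside, in the middle. About 0.3 kg. Origin at the centre of its underside, z up. Either end may point to the blue fence. Friction on bed and fences is about 0.5 to 0.7.
- scraper: Scraper standing on the table on the other side of the board: aluminium foot 150 (x) x 34 (y) x 12 mm high and a black grip on top, 80 (x) x 24 (y) mm, from 12 to 64 mm above the underside, in the middle. About 0.25 kg. Origin at the centre of its underside, z up.
- chip_a: 30 x 20 mm offcut of lino-faced wood, brown with a green top, a loose chip lying flat on the board at the start; 14 mm thick, 11 g; origin at its centre. Only to be pushed with the scraper, never touched by the fingers.
- chip_b: 26 x 22 mm offcut of lino-faced wood, brown with a green top, a loose chip lying flat on the board at the start; 14 mm thick, 11 g; origin at its centre. Only to be pushed with the scraper, never touched by the fingers.
- chip_c: 32 x 16 mm offcut of lino-faced wood, brown with a green top, a loose chip lying flat on the board at the start; 14 mm thick, 11 g; origin at its centre. Only to be pushed with the scraper, never touched by the fingers.
- marker_red: Marker pen lying flat, black with a red cap, 130 x 16 x 16 mm; origin at the middle of its underside. Bystander, loose, leave alone.
- marker_green: Marker pen lying flat, black with a green cap, 130 x 16 x 16 mm; origin at the middle of its underside. Bystander, loose, leave alone.
- marker_yellow: Marker pen lying flat, black with a yellow cap, 130 x 16 x 16 mm; origin at the middle of its underside. Bystander, loose, leave alone.
- ink_tin: Blue-labelled ink tin, 70 mm across, 60 mm high; origin at the centre of its underside. Bystander, loose, leave alone.
- tape: Yellow roll of tape lying flat, 100 mm across, 24 mm high; origin at the centre of its underside. Bystander, loose, leave alone.
- roller: Ink roller lying down: black rubber roll 36 mm across and 90 mm long (along y), wooden handle reaching 160 mm to -x; 48 mm high; origin on the table under the middle of the roll. Bystander, loose, leave alone.
- brush_mug: White mug with three brushes, 76 mm across, 90 mm high, brushes to 180 mm; origin at the centre of its underside. Bystander, loose, leave alone.
Things that resemble listed ones, but are neither listed nor needed, are in the scene too. What is meant by the scraper is not red, and is the smaller of those in its own colour.

How it is judged:
On the way, in this order (a step that is already met when the one before it is completed fails the run):
1. all three chips are off the board, on the table, while the scraper is held and the printing block has not yet been moved ((x of chip_a in the frame of board below -0.112 m or x of chip_a in the frame of board above 0.112 m or y of chip_a in the frame of board below -0.112 m or y of chip_a in the frame of board above 0.112 m) and height (world z) of chip_a between -0.02 and 0.022 m and (x of chip_b in the frame of board below -0.112 m or x of chip_b in the frame of board above 0.112 m or y of chip_b in the frame of board below -0.112 m or y of chip_b in the frame of board above 0.112 m) and height (world z) of chip_b between -0.02 and 0.022 m and (x of chip_c in the frame of board below -0.112 m or x of chip_c in the frame of board above 0.112 m or y of chip_c in the frame of board below -0.112 m or y of chip_c in the frame of board above 0.112 m) and height (world z) of chip_c between -0.02 and 0.022 m and contact force between the fingers and scraper above 1 N and distance of block from where it was at the start of the episode below 0.03 m), for 0.2 s.
2. the scraper stands on the table, off the board, let go (height (world z) of scraper between -0.008 and 0.008 m and angle between scraper's own z axis and vertical below 0.12 rad and contact force between the fingers and scraper below 0.2 N), for 0.2 s.
At the end, for the whole second after the job is handed in: Gripper still holds the block: flat on the bed (3.5 mm, 3 deg), long side along the yellow fence (3 deg), within about 3 mm of the corner position, pressing each fence with 1 N or more. Chips lie on the table off the board; the scraper stands upright (7 deg) on the table, untouched (all of step 2 and (x of chip_a in the frame of board below -0.112 m or x of chip_a in the frame of board above 0.112 m or y of chip_a in the frame of board below -0.112 m or y of chip_a in the frame of board above 0.112 m) and height (world z) of chip_a between -0.02 and 0.022 m and (x of chip_b in the frame of board below -0.112 m or x of chip_b in the frame of board above 0.112 m or y of chip_b in the frame of board below -0.112 m or y of chip_b in the frame of board above 0.112 m) and height (world z) of chip_b between -0.02 and 0.022 m and (x of chip_c in the frame of board below -0.112 m or x of chip_c in the frame of board above 0.112 m or y of chip_c in the frame of board below -0.112 m or y of chip_c in the frame of board above 0.112 m) and height (world z) of chip_c between -0.02 and 0.022 m and contact force between block and side_fence above 1 N and contact force between block and end_fence above 1 N and contact force between the fingers and block above 1 N and x of block in the frame of board between 0.036 and 0.043 m and y of block in the frame of board between 0.046 and 0.053 m and z of block in the frame of board between 0.015 and 0.0215 m and angle between the x axis of block and the x axis of board, either way round below 0.05 rad and angle between block's own z axis and vertical below 0.05 rad and linear speed of block below 0.01 m/s); the arm keeps its last pose, push and grip.
It fails at once if a chip is touched by the fingers (contact force between the fingers and chip_a above 0.5 N or contact force between the fingers and chip_b above 0.5 N or contact force between the fingers and chip_c above 0.5 N).
It fails at once if a chip is pushed with the printing block (contact force between block and chip_a above 0.5 N or contact force between block and chip_b above 0.5 N or contact force between block and chip_c above 0.5 N).
It fails at once if a bystander is moved by more than 20 mm (distance of any of marker_red, marker_green, marker_yellow, ink_tin, tape, roller, brush_mug from where it was at the start of the episode above 0.02 m).
It also fails if it takes over 72 s, if anything falls off the work surface, if the arm or the gripper's body presses on something with over 40 N, if the wrist force passes 120 N, or if a joint passes its speed limit or range.

### The arm

A 6-joint arm with a two-finger parallel gripper is mounted at the origin on the work surface. World frame = base frame: x ahead of the robot, y to its left, z up, the work surface at z = 0. Lengths are in m, angles in rad, forces in N, time in s.
With the tool pointing down it reaches from about 0.3 to 0.875 m from the base axis. Payload 6.4 kg.
Tool frame: the origin (TCP) lies on the centre line of the jaws, within the pads' length; the fingertips stand ctrl.nose_length ahead of it and the grasp point (between the pads) lies 6 mm ahead of it (ctrl.nose_length is the distance from the TCP to the fingertips, in m); z points along the fingers, y is the line along which they close (so a half turn about z gives the same grasp; the last joint's range is limited). The gripper opens to 85 mm and grips with 20 to 120 N. Pads are 22 mm wide; open, the fingers measure 114 mm over their backs; the gripper's body (76 mm by 85 mm) begins 54 mm behind the grasp point. The pads swing forward as they close: fully open they stand 13 mm farther back than shut.
Start: joints at [1.013, 0.181, 1.607, -0, 1.354, -0.206], TCP at [0.198, 0.54, 0.256] pointing down, gripper open.
Joint ranges: [-2.99, 2.99], [-0.89, 2.07], [0.3, 2.58], [-1.14, 4.28], [0, 2.63], [-3.12, 3.12]. Speed limits (rad/s): [2.57, 2.57, 3.01, 3.14, 3.14, 3.14].

### API

Orientations are given as a unit quaternion [x, y, z, w].
In Python, from plant import sense, vision, ctrl gives the robot as it stands.
- The arm moves only by the tool arm_command, never from a script. Its argument "moves" is a list of rows, each a list of 7 numbers: the shift along the tool's x, y, z in m, then the turn, a rotation vector about the tool's x, y, z in degrees, then the closure, from 0 (fully open) to 1 (shut). In form: [[x, y, z, wx, wy, wz, fingers], ...]. A call has 1 to 12 rows; each row shifts and turns the commanded pose from where the row before left it, along the tool's axes as they then stand; what a row does not reach is not made up. A row lasts 1/8 s, in which the tool goes at most 62.5 mm and 10.7 degrees, less where a joint would pass 70% of its speed; a pose out of reach is approached as far as the arm can. A call is refused whole if a number of a shift passes 0.0625 or a number of a turn 10.7, either way. A call with a gripper value outside its range is refused whole. The fingers move at their own pace and stop on an object; the grip force is fixed at half the most. Time passes only in rows, so rows that do not move let the fingers close. It gives the time, the measured TCP pose, the force, the opening and the grip force at its end, in the units of the state.
- sense(): the state, without advancing time (a new reading comes with each control period).
- vision.snapshot(name): name is "scene" or "side" or "wrist"; returns the picture (480x640x3 uint8, red, green, blue); there is no depth.
- vision.calibration(name): a dict with "mtx" (3x3 intrinsics, pixels), "R" (3x3) and "t" (3): a world point X has camera coordinates R X + t. Camera axes: x right, y down, z forward; pixel columns grow to the right and rows downward; lengths in m; the calibration is good to about 2 mm. A picture is of the moment at which its call begins: read the wrist's pose just before it. calibration takes no time and is no camera call; for the wrist camera it gives the pose at the moment of the call.
- ctrl.job_done(): hands the job in; it is judged then, once.
The state is a dict: "time": time; "q": joint angles; "qd": joint speeds; "tau": joint torques, N m; "tcp_pos": TCP position; "ee_rot": TCP orientation; "ft_force": force on the tool from outside, world axes, zero at the start; "ft_torque": the same for the moment, N m; "width": finger opening in m; "grip_force": force on a finger pad.
Only numpy, scipy, OpenCV 4.12 (cv2) and the standard library are available. Lean on these libraries where they do the work, as an engineer would, in place of code of your own. Each camera call takes 0.05 s, during which the arm holds its last target. There are 200 camera calls.

## Working session

There is one attempt and no reset: what is moved stays moved. The work goes in short steps, Python scripts to look and compute and a tool call to move; the robot and the scene stay as the last step left them, time stands still between calls to the robot, and variables do not carry over. Pictures are saved under pics/ and viewed, at most 12 in all, crops included, and the job is handed in when it is done.

Besides the shell and the picture viewer there is one more tool, called by a JSON object that holds its "api" and its "payload". arm_command: Moves the arm, as the interface text tells. Its arguments: {"type":"object","properties":{"moves":{"type":"array","items":{"type":"array","items":{"type":"number"}}}},"required":["moves"]}

```bash
ls; mkdir -p pics
python3 - <<'E'
from plant import sense, vision, ctrl
import cv2, numpy as np
s=sense();print(s['time'],s['tcp_pos'],s['ee_rot'],s['width'],ctrl.nose_length)
for n in('scene','side','wrist'):
    im=vision.snapshot(n);cv2.imwrite(f'pics/{n}0.png',im[:,:,::-1]);c=vision.calibration(n)
    print(n,np.round(c['mtx'],1).tolist(),np.round(c['R'],3).tolist(),np.round(c['t'],3).tolist())
E
```

```text
pics
0.0 [0.19785007 0.5393506  0.25538649] [ 1.74989535e-01  9.84569903e-01 -8.18470169e-04 -3.12962554e-04] 0.08547461287603304 0.025
scene [[488.3, 0.0, 319.0], [0.0, 488.3, 242.1], [0.0, 0.0, 1.0]] [[-0.641, 0.768, -0.005], [0.611, 0.506, -0.61], [-0.465, -0.394, -0.793]] [0.327, -0.295, 1.446]
side [[487.2, 0.0, 320.3], [0.0, 487.2, 246.0], [0.0, 0.0, 1.0]] [[0.989, -0.147, -0.001], [-0.081, -0.541, -0.837], [0.123, 0.828, -0.547]] [-0.535, 0.087, 1.326]
wrist [[392.0, 0.0, 326.5], [0.0, 392.0, 241.7], [0.0, 0.0, 1.0]] [[0.344, 0.939, -0.001], [0.905, -0.331, 0.266], [0.25, -0.093, -0.964]] [-0.574, -0.036, 0.378]
```

View pics/scene0.png

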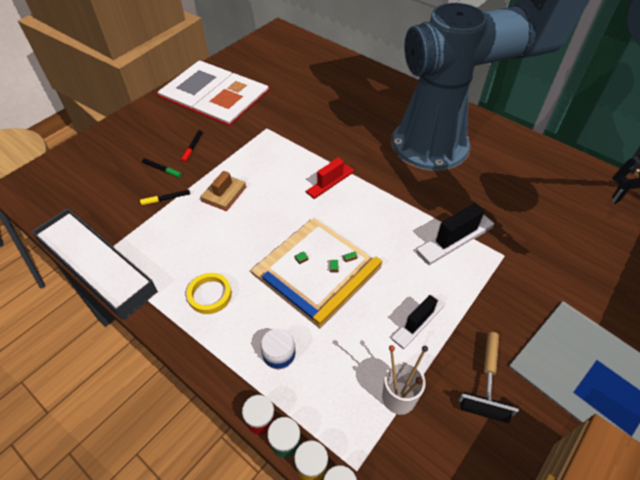

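View pics/side0.png

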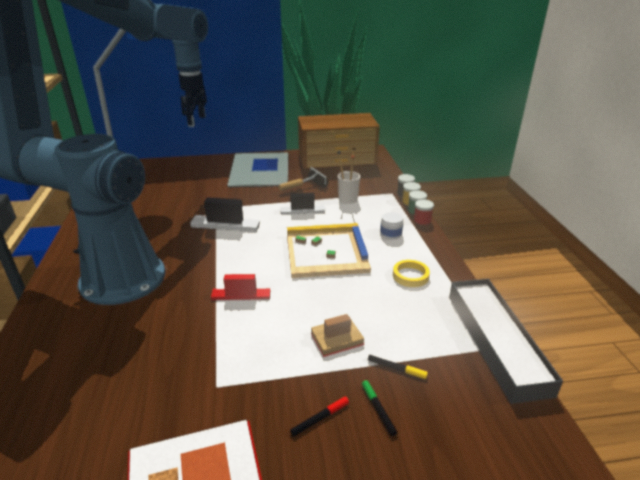

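Scene view: the small black scraper is at about (417,320), the board is centred near (315,270) with the yellow fence at (350,290), the blue fence at (290,297) and green chips at (301,257), (333,265), (349,256). The block is at (223,190) and the mug is close to the scraper at (403,388).

```bash
cat > h.py <<'E'
from plant import sense, vision, ctrl
import cv2, numpy as np
from scipy.spatial.transform import Rotation as Rn
def cast(c,uv,z):
    uv=np.atleast_2d(np.array(uv,float));d=np.c_[uv,np.ones(len(uv))]@np.linalg.inv(c['mtx']).T@c['R']
    o=-c['R'].T@c['t'];return o+d*((z-o[2])/d[:,2])[:,None]
def blobs(im,lo,hi,roi=None,amin=15):
    h=cv2.cvtColor(im,cv2.COLOR_RGB2HSV);m=cv2.inRange(h,lo,hi)
    if roi: k=np.zeros_like(m);x0,y0,x1,y1=roi;k[y0:y1,x0:x1]=1;m*=k
    cs=cv2.findContours(m,cv2.RETR_EXTERNAL,cv2.CHAIN_APPROX_NONE)[0]
    return [c for c in cs if cv2.contourArea(c)>amin]
def rect(c,cal,z):
    p=cast(cal,c[:,0],z)[:,:2].astype(np.float32);(cx,cy),(w,h),a=cv2.minAreaRect(p)
    if w<h:w,h,a=h,w,a+90
    return np.round([cx,cy,w,h],4).tolist(),round((a+90)%180-90,1)
E
python3 - <<'E'
from h import *
for n,roi in(('scene',(240,200,460,345)),('side',(270,185,385,285))):
    im=cv2.imread(f'pics/{n}0.png')[:,:,::-1].copy();c=vision.calibration(n)
    for k,lo,hi,z in(('green',(45,90,40),(85,255,255),.032),('yellow',(20,150,120),(32,255,255),.034),('blue',(100,150,60),(125,255,255),.034),('black',(0,0,0),(180,255,45),.055)):
        for b in blobs(im,lo,hi,roi): print(n,k,rect(b,c,z))
c=vision.calibration('scene');print('block handle',cast(c,[(221,180)],.06),'mug',cast(c,[(403,370)],.09),'tin',cast(c,[(279,341)],.06),'redscr',cast(c,[(330,172)],.064),'bigblack',cast(c,[(461,225)],.08),'paper/yellow marker',cast(c,[(165,197),(180,168),(209,293)],.01))
c=vision.calibration('side');print('block handle',cast(c,[(338,321)],.06),'mug',cast(c,[(349,175)],.09))
E
```

```text
scene green ([0.542, 0.0707, 0.0257, 0.0164], 39.1)
scene green ([0.4969, 0.0835, 0.0289, 0.0116], -28.2)
scene green ([0.5722, -0.004, 0.0234, 0.0177], -18.4)
scene yellow ([0.5718, 0.1382, 0.2197, 0.0247], -2.1)
scene blue ([0.6685, 0.043, 0.1532, 0.0202], 87.9)
scene black ([0.5347, 0.3024, 0.0983, 0.0283], -5.1)
scene black ([0.2818, 0.2165, 0.1512, 0.0603], 33.8)
side green ([0.5398, 0.0671, 0.0248, 0.013], 53.9)
side yellow ([0.5668, 0.1265, 0.21, 0.0241], -2.2)
block handle [[ 0.53565661 -0.31111829  0.06      ]] mug [[0.67967461 0.34837771 0.09      ]] tin [[0.77580759 0.11615155 0.06      ]] redscr [[ 0.33520427 -0.10831811  0.064     ]] bigblack [[0.28913769 0.25106817 0.08      ]] paper/yellow marker [[ 0.6458274  -0.42280518  0.01      ]
 [ 0.54759935 -0.47759702  0.01      ]
 [ 0.77426078 -0.10855249  0.01      ]]
block handle [[ 0.53334989 -0.32330387  0.06      ]] mug [[0.69488097 0.36512199 0.09      ]]
```

{"api": "arm_command", "payload": {"moves": [[-0.05,-0.014,0,0,0,0,0],[-0.05,-0.014,0,0,0,0,0],[-0.05,-0.014,0,0,0,0,0],[-0.05,-0.014,0,0,0,0,0],[-0.05,-0.014,0,0,0,0,0],[-0.05,-0.014,0,0,0,0,0],[-0.05,-0.014,0,0,0,0,0],[-0.047,-0.012,0,0,0,0,0],[0,0,0,0,0,-7.5,0],[0,0,0,0,0,-7.5,0],[0,0,0,0,0,0,0]]}}

```text
time: 1.52
tcp_pos: [0.5328, 0.2995, 0.2558]
ee_rot: [0.046, 0.999, -0.0, -0.0]
ft_force: [0.6, -0.2, 0.5]
width: 0.0855
grip_force: 0.0
```

Run:
```python
from h import *
s=sense();print(s['time'],s['tcp_pos'],Rn.from_quat(s['ee_rot']).as_matrix().round(3).tolist())
c=vision.calibration('wrist');im=vision.snapshot('wrist');cv2.imwrite('pics/w1.png',im[:,:,::-1])
np.save('w1.npy',c,allow_pickle=True)
for b in blobs(im,(0,0,0),(180,255,50),None,200): print('black',b[:,0].mean(0),rect(b,c,.064))
```

```text
1.525 [0.53284106 0.29951332 0.25581624] [[-0.996, 0.091, -0.001], [0.091, 0.996, -0.0], [0.001, -0.0, -1.0]]
black [344.7829803  379.16908213] ([0.6564, 0.2807, 0.6289, 0.2727], 84.8)
black [325.1120332  209.60995851] ([0.5257, 0.2985, 0.08, 0.0227], -4.5)
black [489.42536116 219.73515249] ([0.5447, 0.4155, 0.1644, 0.0761], 27.8)
black [547.60126582  72.78481013] ([0.4408, 0.4698, 0.0995, 0.0088], -5.7)
```

View pics/w1.png

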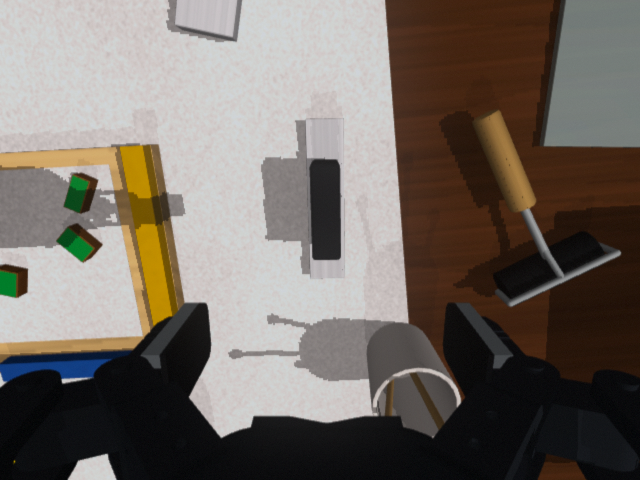

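The wrist view shows the black scraper's grip centred at (325,210) px, which is (0.526, 0.2985) at -4.5°. The fence and chips are on the left and the mug is below at (410,360), clear of the jaws. I'll descend and grip.

{"api": "arm_command", "payload": {"moves": [[0.007,-0.0015,0.045,0,0,-0.7,0],[0,0,0.05,0,0,0,0],[0,0,0.05,0,0,0,0],[0,0,0.04,0,0,0,0],[0,0,0.02,0,0,0,0],[0,0,0,0,0,0,0],[0,0,0,0,0,0,1],[0,0,0,0,0,0,1],[0,0,0,0,0,0,1],[0,0,0,0,0,0,1],[0,0,0,0,0,0,1],[0,0,0,0,0,0,1]]}}

```text
time: 3.08
tcp_pos: [0.5266, 0.2991, 0.0524]
ee_rot: [0.039, 0.999, 0.0, 0.001]
ft_force: [0.2, 0.0, 6.2]
width: 0.0237
grip_force: 60.4
```

{"api": "arm_command", "payload": {"moves": [[0,0,-0.03,0,0,0,1],[0,0,-0.06,0,0,0,1],[0,0,-0.06,0,0,0,1],[0,0,0,0,0,0,1],[0,0,0,0,0,0,1]]}}

```text
time: 3.7
tcp_pos: [0.525, 0.2986, 0.2003]
ee_rot: [0.039, 0.999, -0.0, -0.001]
ft_force: [-0.9, -0.2, -2.9]
width: 0.023
grip_force: 59.5
```

Run:
```python
from h import *
s=sense();print(s['time'],s['tcp_pos'],s['q'].round(2) if hasattr(s['q'],'round') else s['q'],s['ft_force'],s['width'])
c=vision.calibration('wrist');im=vision.snapshot('wrist');cv2.imwrite('pics/w2.png',im[:,:,::-1])
sc=vision.snapshot('scene');cs=vision.calibration('scene');cv2.imwrite('pics/s2.png',sc[:,:,::-1])
for n,I,cc in(('w',im,c),('s',sc,cs)):
  for k,lo,hi,z in(('green',(45,90,40),(85,255,255),.032),('yellow',(18,150,100),(32,255,255),.034),('blue',(100,150,40),(125,255,255),.034)):
    for b in blobs(I,lo,hi,(240,200,460,345) if n=='s' else None,30): print(n,k,b[:,0].mean(0).round(),rect(b,cc,z))
```

```text
3.7 [0.52503781 0.29861475 0.20031652] [ 0.32  0.3   1.58  0.    1.26 -1.17] [-0.87866701 -0.19554326 -2.87306865] 0.023015758010668623
w green [ 32. 270.] ([0.5421, 0.0689, 0.0281, 0.018], 40.3)
w green [ 33. 211.] ([0.4971, 0.0818, 0.0301, 0.0141], -29.8)
w yellow [156. 410.] ([0.6741, 0.1419, 0.0233, 0.008], -48.5)
w yellow [120. 257.] ([0.5475, 0.1403, 0.1734, 0.0279], -2.1)
w blue [170. 473.] ([0.7403, 0.1401, 0.0207, 0.0029], -54.2)
w blue [ 41. 403.] ([0.6625, 0.0481, 0.0863, 0.0283], 88.1)
s green [334. 264.] ([0.542, 0.0707, 0.0258, 0.0165], 39.1)
s green [350. 255.] ([0.4965, 0.0837, 0.0279, 0.0125], -31.1)
s green [301. 256.] ([0.5722, -0.004, 0.0234, 0.0177], -18.4)
s yellow [347. 290.] ([0.5736, 0.1389, 0.2233, 0.0266], -2.1)
s blue [289. 294.] ([0.6685, 0.0438, 0.1549, 0.0204], 87.7)
```

View pics/w2.png

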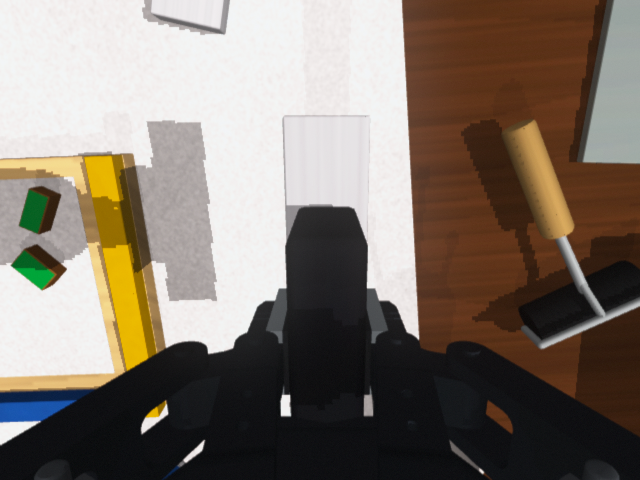

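The scraper is gripped square, with the foot visible at (325,160) px and two chips at (38,210) and (38,268). Next I'll turn it across the board and move it above the start of the sweep.

{"api": "arm_command", "payload": {"moves": [[0,0,0,0,0,9.7,1],[0,0,0,0,0,9.7,1],[0,0,0,0,0,9.7,1],[0,0,0,0,0,9.7,1],[0,0,0,0,0,9.7,1],[0,0,0,0,0,9.7,1],[0,0,0,0,0,9.7,1],[0,0,0,0,0,9.7,1],[0,0,0,0,0,10,1],[0,0,0,0,0,0,1]]}}

```text
time: 5.05
tcp_pos: [0.5248, 0.2985, 0.1991]
ee_rot: [0.719, 0.695, -0.002, -0.001]
ft_force: [0.4, -1.0, -2.4]
width: 0.0234
grip_force: 59.4
```

{"api": "arm_command", "payload": {"moves": [[-0.043,0.0174,0,0,0,0,1],[-0.043,0.0174,0,0,0,0,1],[-0.043,0.0174,0,0,0,0,1],[-0.043,0.0174,0,0,0,0,1],[-0.043,0.0174,0,0,0,0,1],[-0.043,0.0174,0,0,0,0,1],[0,0,0.04,0,0,0,1],[0,0,0.03,0,0,0,1],[0,0,0,0,0,0,1]]}}

```text
time: 6.18
tcp_pos: [0.6179, 0.0374, 0.1271]
ee_rot: [0.719, 0.695, -0.003, -0.003]
ft_force: [0.4, -0.4, -1.9]
width: 0.0233
grip_force: 59.3
```

Run:
```python
from h import *
s=sense();print(s['time'],s['tcp_pos'],Rn.from_quat(s['ee_rot']).as_matrix().round(3).tolist(),s['q'],s['ft_force'],s['width'])
im=vision.snapshot('scene');cv2.imwrite('pics/s3.png',cv2.resize(im[180:360,220:460,::-1],(800,600),interpolation=cv2.INTER_CUBIC))
```

```text
6.175 [0.61790877 0.03743709 0.12714233] [[0.033, 0.999, -0.008], [0.999, -0.033, 0.001], [0.001, -0.008, -1.0]] [-1.30959025e-01  4.19391345e-01  1.58232102e+00  2.29378480e-05
  1.14825291e+00 -9.77623254e-02] [ 0.35687371 -0.38079196 -1.86211035] 0.023298029443876187
```

View pics/s3.png

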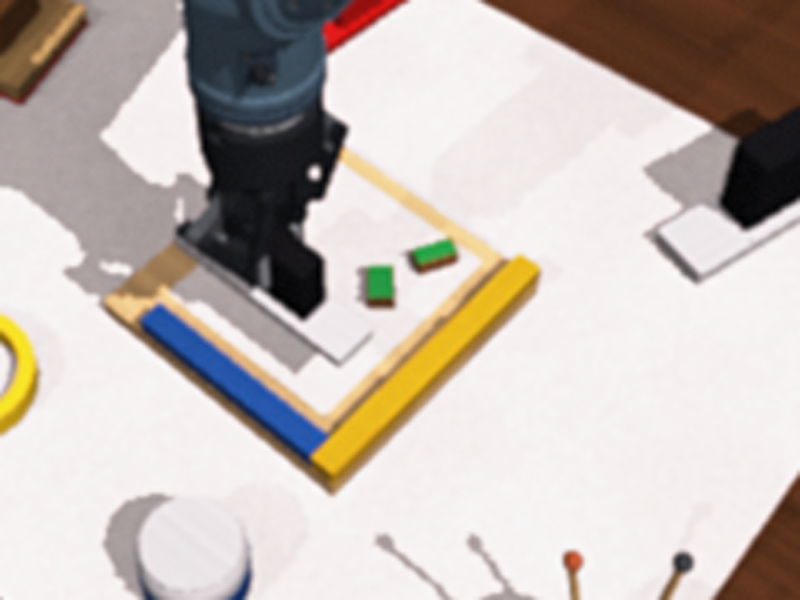

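The scraper is above the bed, parallel to the blue fence, with two chips visible at (380,285) and (432,255) in the crop. The third is hidden behind the gripper. I'll lower it.

{"api": "arm_command", "payload": {"moves": [[0,0,0.03,0,0,0,1],[0,0,0.014,0,0,0,1],[0,0,0.007,0,0,0,1],[0,0,0,0,0,0,1],[0,0,0,0,0,0,1]]}}

```text
time: 6.85
tcp_pos: [0.6216, 0.0372, 0.0814]
ee_rot: [0.72, 0.694, 0.001, 0.001]
ft_force: [0.3, 0.1, -2.0]
width: 0.0234
grip_force: 59.4
```

{"api": "arm_command", "payload": {"moves": [[0,0,0.004,0,0,0,1],[0,0,0.003,0,0,0,1],[0,0,0,0,0,0,1],[0,0,0,0,0,0,1]]}}

```text
time: 7.35
tcp_pos: [0.6209, 0.0373, 0.0733]
ee_rot: [0.72, 0.694, -0.0, -0.0]
ft_force: [1.0, 0.3, -2.2]
width: 0.0238
grip_force: 59.4
```

{"api": "arm_command", "payload": {"moves": [[0,-0.008,0,0,0,0,1],[0,-0.008,0,0,0,0,1],[0,-0.008,0,0,0,0,1],[0,-0.008,0,0,0,0,1],[0,-0.008,0,0,0,0,1],[0,-0.008,0,0,0,0,1],[0,-0.008,0,0,0,0,1],[0,-0.008,0,0,0,0,1],[0,-0.008,0,0,0,0,1],[0,-0.008,0,0,0,0,1],[0,-0.008,0,0,0,0,1],[0,-0.008,0,0,0,0,1]]}}

```text
time: 8.85
tcp_pos: [0.5244, 0.0408, 0.0733]
ee_rot: [0.72, 0.694, 0.0, 0.0]
ft_force: [-1.1, 0.1, -2.2]
width: 0.0229
grip_force: 59.4
```

{"api": "arm_command", "payload": {"moves": [[0,-0.008,0,0,0,0,1],[0,-0.008,0,0,0,0,1],[0,-0.008,0,0,0,0,1],[0,-0.008,0,0,0,0,1],[0,-0.008,0,0,0,0,1],[0,-0.008,0,0,0,0,1],[0,-0.008,0,0,0,0,1],[0,-0.008,0,0,0,0,1],[0,-0.008,0,0,0,0,1],[0,-0.008,0,0,0,0,1],[0,-0.008,0,0,0,0,1],[0,-0.008,0,0,0,0,1]]}}

```text
time: 10.35
tcp_pos: [0.4284, 0.0442, 0.0733]
ee_rot: [0.72, 0.694, -0.0, -0.0]
ft_force: [0.9, 0.8, -1.5]
width: 0.0233
grip_force: 59.4
```

Run:
```python
from h import *
s=sense();print(s['time'],s['tcp_pos'],s['ft_force'],s['width'])
sc=vision.snapshot('scene');cs=vision.calibration('scene');cv2.imwrite('pics/s4.png',cv2.resize(sc[130:360,200:460,::-1],(680,600)))
si=vision.snapshot('side');ci=vision.calibration('side')
for n,I,cc,roi in(('scene',sc,cs,(240,130,430,345)),('side',si,ci,(190,185,400,300))):
  for b in blobs(I,(45,90,40),(85,255,255),roi,8): print(n,b[:,0].mean(0).round(),rect(b,cc,.014))
```

```text
10.35 [0.42844909 0.04420783 0.0732839 ] [ 0.88475657  0.81933891 -1.52326286] 0.023267040318798025
```

View pics/s4.png

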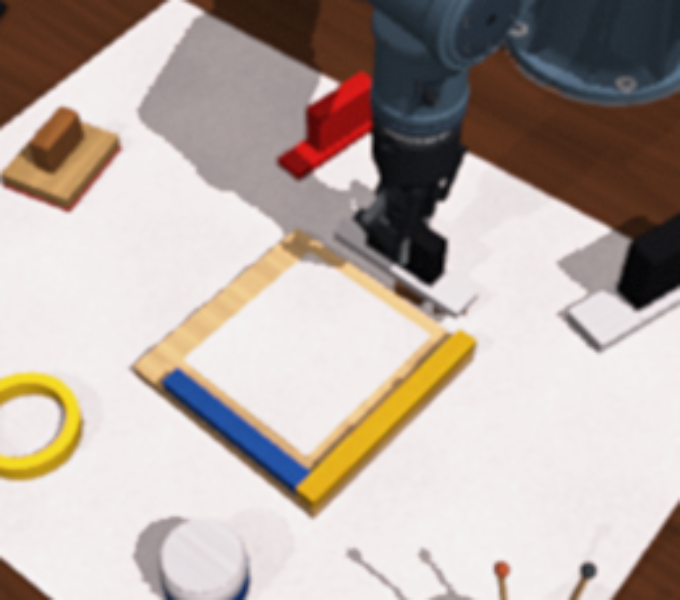

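The bed is empty. Brown chip edges show under the scraper at about (410,295) in the crop, so I'll lift straight up and check where they lie.

{"api": "arm_command", "payload": {"moves": [[0,0,-0.03,0,0,0,1],[0,0,-0.05,0,0,0,1],[0,0,-0.05,0,0,0,1],[0,0.05,0,0,0,0,1],[0,0.05,0,0,0,0,1],[0,0.05,0,0,0,0,1],[0,0,0,0,0,0,1]]}}

```text
time: 11.32
tcp_pos: [0.5814, 0.0383, 0.2022]
ee_rot: [0.72, 0.694, 0.0, 0.0]
ft_force: [0.2, -0.5, -2.5]
width: 0.0236
grip_force: 60.2
```

Run:
```python
from h import *
s=sense();print(s['time'],s['tcp_pos'],s['ft_force'],s['width'])
sc=vision.snapshot('scene');cs=vision.calibration('scene');cv2.imwrite('pics/s5.png',cv2.resize(sc[160:300,260:440,::-1],(771,600),interpolation=cv2.INTER_CUBIC))
si=vision.snapshot('side');ci=vision.calibration('side')
for n,I,cc,roi in(('scene',sc,cs,(240,130,430,345)),('side',si,ci,(190,185,400,300))):
  for b in blobs(I,(45,80,30),(88,255,255),roi,4): print(n,b[:,0].mean(0).round(),rect(b,cc,.014))
```

```text
11.325 [0.58142622 0.03827827 0.20224339] [ 0.18469841 -0.46877873 -2.46307783] 0.023560685392747183
```

View pics/s5.png

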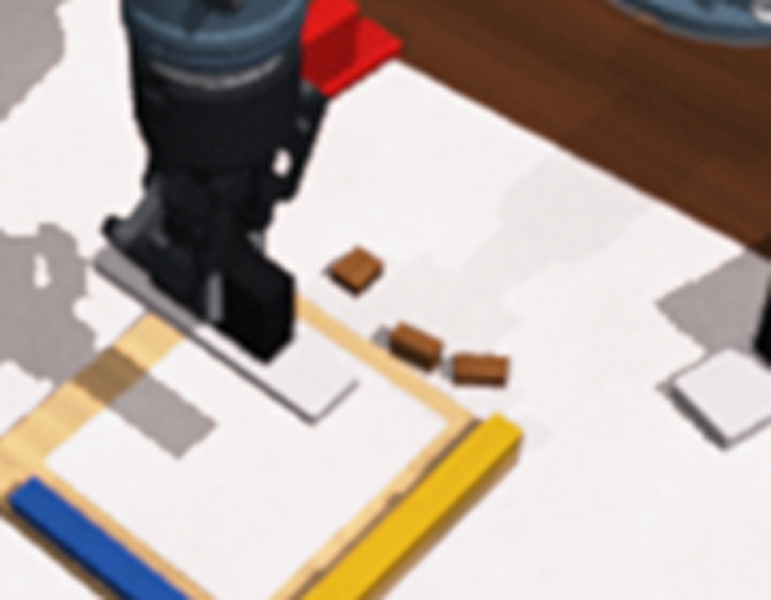

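All three chips lie on the table just off the open -x edge, with crop positions (357,270), (415,345) and (480,370), and the bed is clear. Now I'll carry the scraper back to the +y side and set it down.

{"api": "arm_command", "payload": {"moves": [[0.0432,-0.0118,0,0,0,0,1],[0.0432,-0.0118,0,0,0,0,1],[0.0432,-0.0118,0,0,0,0,1],[0.0432,-0.0118,0,0,0,0,1],[0.0432,-0.0118,0,0,0,0,1],[0.0432,-0.0118,0,0,0,0,1],[0,0,0.05,0,0,0,1],[0,0,0.05,0,0,0,1],[0,0,0.035,0,0,0,1],[0,0,0,0,0,0,1],[0,0,0,0,0,0,1]]}}

```text
time: 12.8
tcp_pos: [0.5182, 0.3006, 0.0702]
ee_rot: [0.72, 0.694, 0.001, 0.001]
ft_force: [1.5, 0.1, -1.4]
width: 0.0233
grip_force: 60.0
```

{"api": "arm_command", "payload": {"moves": [[0,0,0.005,0,0,0,1],[0,0,0.003,0,0,0,1],[0,0,0.002,0,0,0,1],[0,0,0,0,0,0,1],[0,0,0,0,0,0,1]]}}

```text
time: 13.42
tcp_pos: [0.5175, 0.3004, 0.0583]
ee_rot: [0.72, 0.694, -0.0, -0.0]
ft_force: [-0.3, 0.4, -2.5]
width: 0.0233
grip_force: 60.1
```

{"api": "arm_command", "payload": {"moves": [[0,0,0.003,0,0,0,1],[0,0,0.002,0,0,0,1],[0,0,0.001,0,0,0,1],[0,0,0,0,0,0,1],[0,0,0,0,0,0,1]]}}

```text
time: 14.05
tcp_pos: [0.5173, 0.3003, 0.0525]
ee_rot: [0.72, 0.694, -0.0, -0.0]
ft_force: [-2.7, -0.6, 2.0]
width: 0.0235
grip_force: 60.7
```

{"api": "arm_command", "payload": {"moves": [[0,0,0,0,0,0,0.6],[0,0,0,0,0,0,0],[0,0,0,0,0,0,0],[0,0,0,0,0,0,0],[0,0,0,0,0,0,0],[0,0,-0.03,0,0,0,0],[0,0,-0.06,0,0,0,0],[0,0,-0.06,0,0,0,0],[0,0,-0.04,0,0,0,0],[0,0,0,0,0,0,0]]}}

```text
time: 15.3
tcp_pos: [0.5196, 0.3012, 0.2471]
ee_rot: [0.72, 0.694, 0.004, 0.002]
ft_force: [-0.1, 0.9, 1.5]
width: 0.0859
grip_force: 0.0
```

Run:
```python
from h import *
s=sense();print(s['time'],s['tcp_pos'],s['q'])
c=vision.calibration('wrist');im=vision.snapshot('wrist');sc=vision.snapshot('scene');cs=vision.calibration('scene')
for b in blobs(im,(0,0,0),(180,255,50),None,300): print('black',b[:,0].mean(0).round(),rect(b,c,.064))
for b in blobs(sc,(5,60,30),(20,255,190),(195,160,250,215),20): print('block',b[:,0].mean(0).round(),rect(b,cs,.022))
cv2.imwrite('pics/s6.png',cv2.resize(np.hstack([sc[160:220,190:260],sc[280:340,380:450]])[:,:,::-1],(798,342),interpolation=cv2.INTER_CUBIC))
print(cast(cs,[(343.3,223),(356.9,240.5),(372,246.3)],.014).round(3))
```

```text
15.3 [0.51963953 0.30120474 0.24713259] [3.27894525e-01 2.39481661e-01 1.55618921e+00 2.50690424e-05
 1.33729260e+00 3.63662231e-01]
black [311. 411.] ([0.5129, 0.1418, 0.6098, 0.1815], -2.5)
black [ 52. 302.] ([0.2991, 0.2357, 0.0995, 0.076], -14.7)
black [322. 221.] ([0.5181, 0.3015, 0.0812, 0.0226], 88.3)
black [589. 129.] ([0.7146, 0.3657, 0.0764, 0.0185], -2.0)
black [498.  54.] ([0.6449, 0.415, 0.0748, 0.0249], -89.3)
black [363.  35.] ([0.5466, 0.43, 0.158, 0.0469], 4.4)
block [224. 199.] ([0.551, -0.2846, 0.1241, 0.0735], -26.2)
block [220. 185.] ([0.5269, -0.3299, 0.0975, 0.0558], 9.5)
block [205. 167.] ([0.5142, -0.4002, 0.0862, 0.0789], 39.5)
[[0.416 0.002 0.014]
 [0.439 0.062 0.014]
 [0.43  0.102 0.014]]
```

View pics/s6.png

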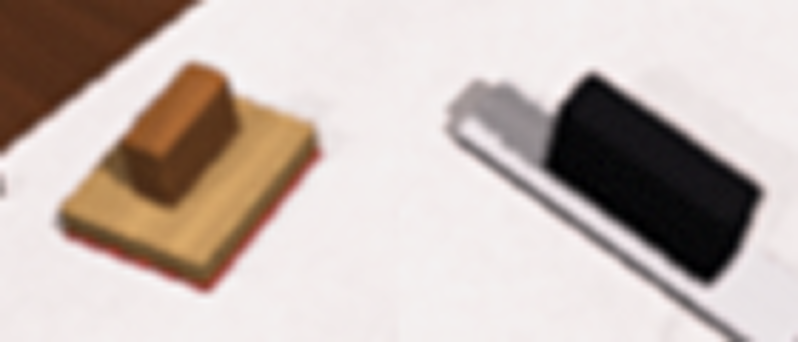

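The scraper stands upright and free at (0.518, 0.3015), and the chips are clear of the board edge. The block (left half of the crop) has its long side turned slightly. I'll move above it.

{"api": "arm_command", "payload": {"moves": [[-0.056,0.0035,0,0,0,0,0],[-0.056,0.0035,0,0,0,0,0],[-0.056,0.0035,0,0,0,0,0],[-0.056,0.0035,0,0,0,0,0],[-0.056,0.0035,0,0,0,0,0],[-0.056,0.0035,0,0,0,0,0],[-0.056,0.0035,0,0,0,0,0],[-0.056,0.0035,0,0,0,0,0],[-0.056,0.0035,0,0,0,0,0],[-0.056,0.0035,0,0,0,0,0],[-0.056,0.0035,0,0,0,0,0],[0,0,0,0,0,0,0]]}}

```text
time: 16.9
tcp_pos: [0.5323, -0.3199, 0.2394]
ee_rot: [0.721, 0.693, -0.0, -0.002]
ft_force: [0.8, 0.5, -0.6]
width: 0.0856
grip_force: 0.0
```

Run:
```python
from h import *
s=sense();print(s['time'],s['tcp_pos'],s['q'],Rn.from_quat(s['ee_rot']).as_matrix().round(3).tolist())
c=vision.calibration('wrist');im=vision.snapshot('wrist');cv2.imwrite('pics/w7.png',im[:,:,::-1])
h=cv2.cvtColor(im,cv2.COLOR_RGB2HSV)
for b in blobs(im,(5,90,90),(25,255,255),None,400): print('wood',b[:,0].mean(0).round(),rect(b,c,.022),cv2.boundingRect(b))
print(h[215,300:420:10].tolist())
```

```text
16.9 [ 0.53226065 -0.31988229  0.23943019] [-7.31647827e-01  2.98011706e-01  1.49949246e+00 -7.49124488e-04
  1.34758419e+00 -6.90789334e-01] [[0.041, 0.999, -0.003], [0.999, -0.041, 0.002], [0.002, -0.003, -1.0]]
wood [328. 214.] ([0.5344, -0.3181, 0.0995, 0.0809], 13.5) (261, 151, 134, 118)
[[13, 176, 97], [13, 185, 117], [13, 187, 116], [14, 189, 112], [14, 183, 103], [13, 185, 99], [14, 178, 102], [17, 145, 135], [17, 143, 137], [8, 18, 173], [8, 11, 179], [9, 10, 180]]
```

View pics/w7.png

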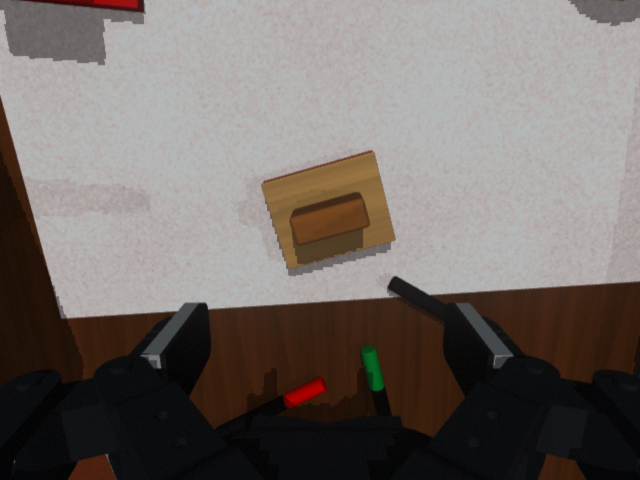

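The block is centred at (328,214) px, which is (0.534, -0.318), with its long axis at +13.5° and the handle at (330,220). I'll rotate the jaws across the handle and descend.

{"api": "arm_command", "payload": {"moves": [[0.002,0.002,0,0,0,10.6,0],[0,0,0,0,0,10.6,0],[0,0,0,0,0,10.6,0],[0,0,0,0,0,10.6,0],[0,0,0,0,0,10.6,0],[0,0,0,0,0,10.6,0],[0,0,0,0,0,10.6,0],[0,0,0.04,0,0,0,0],[0,0,0.04,0,0,0,0],[0,0,0.02,0,0,0,0],[0,0,0,0,0,0,0],[0,0,0,0,0,0,0]]}}

```text
time: 18.45
tcp_pos: [0.5368, -0.3149, 0.1438]
ee_rot: [0.993, 0.12, 0.001, 0.001]
ft_force: [-0.7, -1.1, -0.0]
width: 0.0858
grip_force: 0.0
```

Run:
```python
from h import *
s=sense();print(s['time'],s['tcp_pos'],s['q'],Rn.from_quat(s['ee_rot']).as_matrix().round(3).tolist())
c=vision.calibration('wrist');im=vision.snapshot('wrist');cv2.imwrite('pics/w8.png',im[:,:,::-1])
for b in blobs(im,(5,90,70),(25,255,255),None,400): print('wood',b[:,0].mean(0).round(),rect(b,c,.022),cv2.boundingRect(b))
for b in blobs(im,(5,155,60),(15,255,255),None,300): print('handle',b[:,0].mean(0).round(),rect(b,c,.062),cv2.boundingRect(b))
```

```text
18.45 [ 0.53677582 -0.31493468  0.14380592] [-7.21057265e-01  3.98722468e-01  1.57301585e+00  6.73374640e-05
  1.16769321e+00  6.09344633e-01] [[0.971, 0.238, 0.002], [0.238, -0.971, -0.001], [0.001, 0.002, -1.0]]
wood [331. 241.] ([0.5355, -0.3187, 0.1008, 0.0796], 13.5) (266, 168, 131, 153)
wood [606.  59.] ([0.6791, -0.4423, 0.0467, 0.0157], -33.3) (563, 24, 77, 75)
handle [330. 265.] ([0.538, -0.3176, 0.0638, 0.023], 13.1) (309, 205, 45, 114)
```

{"api": "arm_command", "payload": {"moves": [[-0.002,0.0035,0.03,0,0,0,0],[0,0,0.03,0,0,0,0],[0,0,0.02,0,0,0,0],[0,0,0.009,0,0,0,0],[0,0,0,0,0,0,0],[0,0,0,0,0,0,0],[0,0,0,0,0,0,1],[0,0,0,0,0,0,1],[0,0,0,0,0,0,1],[0,0,0,0,0,0,1],[0,0,0,0,0,0,1],[0,0,0,0,0,0,1]]}}

```text
time: 20.0
tcp_pos: [0.5349, -0.3186, 0.0536]
ee_rot: [0.993, 0.12, 0.0, 0.0]
ft_force: [-0.3, 1.2, 3.9]
width: 0.0231
grip_force: 59.7
```

{"api": "arm_command", "payload": {"moves": [[0,0,-0.02,0,0,0,1],[0,0,-0.06,0,0,0,1],[0,0,-0.06,0,0,0,1],[0,0,0,0,0,7.9,1],[0,0,0,0,0,7.9,1],[0,0,0,0,0,0,1]]}}

```text
time: 20.75
tcp_pos: [0.5346, -0.3185, 0.194]
ee_rot: [1.0, -0.017, 0.0, 0.0]
ft_force: [0.1, -0.1, -2.0]
width: 0.0234
grip_force: 59.4
```

{"api": "arm_command", "payload": {"moves": [[0.006,-0.0558,0,0,0,0,1],[0.006,-0.0558,0,0,0,0,1],[0.006,-0.0558,0,0,0,0,1],[0.006,-0.0558,0,0,0,0,1],[0.006,-0.0558,0,0,0,0,1],[0.006,-0.0558,0,0,0,0,1],[0.006,-0.0558,0,0,0,0,1],[0,0,0.04,0,0,0,1],[0,0,0,0,0,0,1],[0,0,0,0,0,0,1]]}}

```text
time: 22.0
tcp_pos: [0.5911, 0.0697, 0.1541]
ee_rot: [1.0, -0.018, 0.0, 0.0]
ft_force: [0.1, -0.3, -2.2]
width: 0.023
grip_force: 60.1
```

Run:
```python
from h import *
s=sense();print(s['time'],s['tcp_pos'],Rn.from_quat(s['ee_rot']).as_matrix().round(3).tolist(),s['ft_force'],s['width'])
c=vision.calibration('wrist');im=vision.snapshot('wrist');sc=vision.snapshot('scene');cs=vision.calibration('scene')
cv2.imwrite('pics/w9.png',np.hstack([cv2.resize(im,(400,300)),cv2.resize(sc[180:345,210:430],(400,300))])[:,:,::-1])
for n,I,cc in(('w',im,c),('s',sc,cs)):
  for k,lo,hi,z in(('yellow',(20,170,100),(32,255,255),.034),('blue',(100,150,40),(125,255,255),.034)):
    for b in blobs(I,lo,hi,(240,200,460,345) if n=='s' else None,100): print(n,k,b[:,0].mean(0).round(),rect(b,cc,z))
```

```text
22.0 [0.5910725  0.06966884 0.15412149] [[0.999, -0.035, 0.0], [-0.035, -0.999, -0.0], [0.0, 0.0, -1.0]] [ 0.13444761 -0.25434689 -2.24522757] 0.023031104195378245
w yellow [218. 221.] ([0.5988, 0.1343, 0.1624, 0.0195], -2.1)
w blue [369. 117.] ([0.6671, 0.0421, 0.159, 0.0182], 88.0)
s yellow [347. 290.] ([0.573, 0.1382, 0.2208, 0.0247], -2.1)
s blue [289. 294.] ([0.6685, 0.043, 0.1532, 0.0202], 87.9)
```

View pics/w9.png

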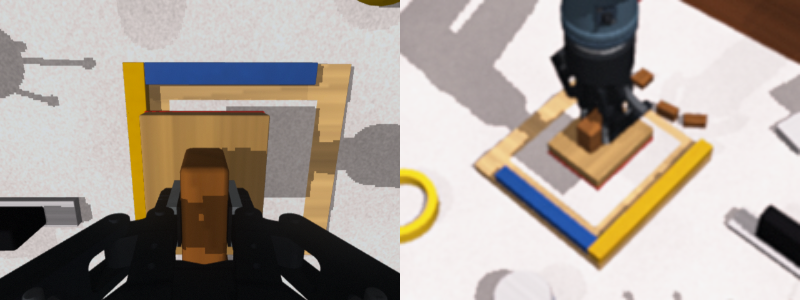

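In the wrist view the block hangs inside the corner, square to the fences, with blue at (230,73) and yellow at (133,150). It is at about (23, 35) mm in the board frame. I'll lower it to the bed.

{"api": "arm_command", "payload": {"moves": [[0,0,0.04,0,0,0,1],[0,0,0.025,0,0,0,1],[0,0,0.01,0,0,0,1],[0,0,0.003,0,0,0,1],[0,0,0,0,0,0,1],[0,0,0,0,0,0,1]]}}

```text
time: 22.85
tcp_pos: [0.5917, 0.0702, 0.0766]
ee_rot: [1.0, -0.018, 0.001, 0.0]
ft_force: [0.3, 0.2, -2.4]
width: 0.0232
grip_force: 60.2
```

{"api": "arm_command", "payload": {"moves": [[0,0,0.002,0,0,0,1],[0,0,0.002,0,0,0,1],[0,0,0.001,0,0,0,1],[0,0,0,0,0,0,1],[0,0,0,0,0,0,1]]}}

```text
time: 23.48
tcp_pos: [0.591, 0.0703, 0.0716]
ee_rot: [1.0, -0.018, 0.0, 0.0]
ft_force: [-4.5, -0.4, 7.8]
width: 0.0231
grip_force: 61.7
```

{"api": "arm_command", "payload": {"moves": [[0,0,-0.001,0,0,0,1],[0.005,-0.004,0,0,0,0,1],[0.005,-0.004,0,0,0,0,1],[0.004,-0.004,0,0,0,0,1],[0,0,0,0,0,0,1],[0,0,0,0,0,0,1]]}}

```text
time: 24.22
tcp_pos: [0.6061, 0.0822, 0.0716]
ee_rot: [1.0, -0.018, 0.001, -0.0]
ft_force: [2.6, 0.5, 2.1]
width: 0.0236
grip_force: 60.9
```

{"api": "arm_command", "payload": {"moves": [[0.0015,-0.001,0,0,0,0,1],[0.0015,-0.001,0,0,0,0,1],[0,-0.001,0,0,0,0,1],[0,0,0,0,0,0,1],[0,0,0,0,0,0,1]]}}

```text
time: 24.85
tcp_pos: [0.608, 0.0839, 0.0716]
ee_rot: [1.0, -0.018, -0.0, 0.001]
ft_force: [-2.7, -4.5, 6.0]
width: 0.0231
grip_force: 61.4
```

{"api": "arm_command", "payload": {"moves": [[0.001,-0.0005,0,0,0,0,1],[0.001,-0.0005,0,0,0,0,1],[0,0,0,0,0,0,1],[0,0,0,0,0,0,1]]}}

```text
time: 25.35
tcp_pos: [0.6091, 0.0846, 0.0716]
ee_rot: [1.0, -0.018, -0.002, 0.001]
ft_force: [-8.3, -5.5, 10.1]
width: 0.0233
grip_force: 62.0
```

{"api": "arm_command", "payload": {"moves": [[0.0005,-0.001,-0.0005,0,0,0,1],[0.0005,-0.001,0,0,0,0,1],[0,0,0,0,0,0,1],[0,0,0,0,0,0,1]]}}

```text
time: 25.85
tcp_pos: [0.6091, 0.0848, 0.0717]
ee_rot: [1.0, -0.018, -0.003, 0.002]
ft_force: [-11.5, -12.5, 11.4]
width: 0.0235
grip_force: 62.1
```

Run:
```python
from h import *
s=sense();p=np.array(s['tcp_pos']);print(s['time'],p,Rn.from_quat(s['ee_rot']).as_matrix().round(4).tolist(),s['ft_force'],s['ft_torque'])
print('board xy',p[0]*.9993-p[1]*.0366-.5651,p[0]*.0366+p[1]*.9993-.0561)
c=vision.calibration('wrist');im=vision.snapshot('wrist')
cv2.imwrite('pics/w10.png',cv2.resize(im[0:360,100:580,::-1],(800,600)))
```

```text
25.85 [0.6091471  0.08481681 0.07171101] [[0.9994, -0.0355, -0.0059], [-0.0355, -0.9994, -0.0043], [-0.0057, 0.0045, -1.0]] [-11.52047202 -12.50173708  11.38459336] [-1.84312825  1.53632642  0.10323421]
board xy 0.0405164031605445 0.050952222147926746
```

View pics/w10.png

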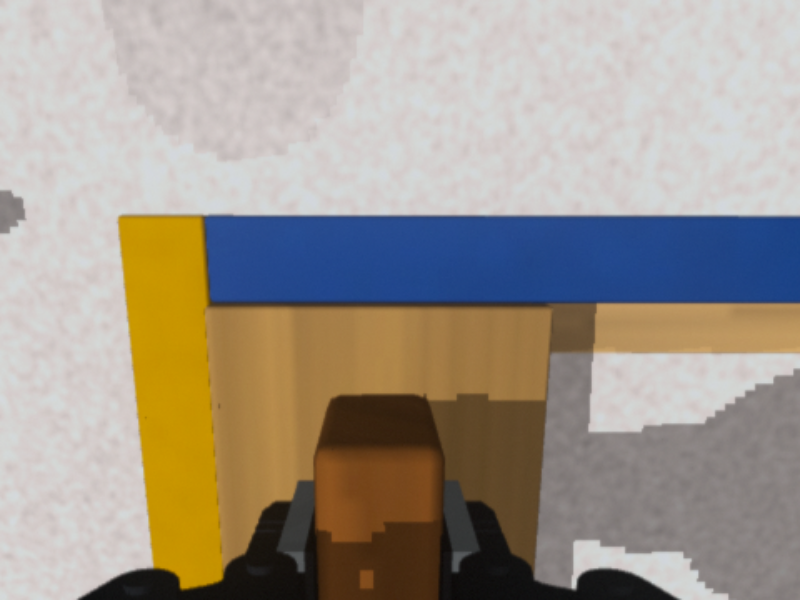

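The block sits tight against both fences: the seam to blue is along row 303 and the seam to yellow along col 210. I'll push slightly more for margin, settle and hand in.

{"api": "arm_command", "payload": {"moves": [[0.0007,-0.0005,-0.0005,0,0,0,1],[0,0,0,0,0,0,1],[0,0,0,0,0,0,1],[0,0,0,0,0,0,1],[0,0,0,0,0,0,1],[0,0,0,0,0,0,1]]}}

```text
time: 26.65
tcp_pos: [0.6092, 0.0849, 0.0718]
ee_rot: [1.0, -0.018, -0.004, 0.003]
ft_force: [-12.9, -14.0, 11.1]
width: 0.023
grip_force: 62.0
```

```bash
python3 -c "
from plant import ctrl
print(ctrl.job_done())"
```

```text
the job is handed in; nothing more can be done
None
```

I handed the job in at about 27 s of the 72 s allowed; no verdict came back. All three chips are on the table off the board, the scraper is standing free on the table, and the block is still gripped and pressed into the corner at about 13–14 N along each direction.

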